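# Lock the green tube rack

### The job

The green tube rack on the lab bench has to be locked in its dock. Take the flat driver from its stand, seat its blade in the slot of the screw beside the green rack and, keeping the blade in the slot, turn the screw clockwise (seen from above) to its stop, where the slot lines up with the red marks; then hang the driver back in its stand and let go. Turn the screw only with the driver, leave the blue rack's screw alone and do not disturb the glass beaker.

Things in the scene. Friction and masses are not known exactly. Their poses are not given: they have to be found in the camera images.
- driver: Stubby flat driver hanging upright in its stand. Origin: centre of the blade's lower end; z up the driver, x along the blade's width. Blade 20 (x) x 4 (y) mm, 22 high; shank 10 mm round; black flange 50 mm across, underside 70 mm above the origin; orange flat-sided handle from 75 to 155 mm above it, 34 mm along x, 26 mm along y (grip across the 26). About 0.12 kg.
- stand: White driver stand fixed to the bench: a 90 mm square plate on four posts, top at 85 mm, with a 30 mm through hole in its middle. Origin: on the bench under the hole's centre; z up. The driver hangs with its flange on the plate, its blade's end 15 mm above the bench; its yaw is free.
- green_slot (a point): Centre of the slot's floor in the steel screw (44 mm across) by the green rack, 35 mm above the bench; z up, x along the slot, turns with it. Slot 7 mm wide over its lower 8 mm, then flared at 45 degrees to 17 mm at the top, 13 mm above the floor; 36 mm long, ends closed. The dock is fixed; the rack, 80 mm tall, stands 45 to 130 mm from the screw on the robot's side.
- green_screw (a joint): Angle of the green rack's screw, rad: grows clockwise seen from above; hard stops at 0 (open) and 1.2 (locked: slot in line with the two red marks). Starts near 0, friction about 0.05 N m, stays where it is left. The blade has about 9 degrees of play in the slot each way.
- blue_screw (a joint): Angle of the same kind of screw, 0 to 1.2 rad, beside the blue tube rack; it starts near 0 and must stay there.
- beaker: Empty glass beaker standing on the bench at the far side, 60 mm across, 75 mm tall, loose. Origin: centre of its underside.
Mind the look-alikes: they are no part of the job. Leave any pink or purple look-alike of the driver alone.

How it is judged:
By the outcome, as a careful person would: the job done as asked, in the order asked, and still so for the second after the job is handed in, with the robot touching nothing.
It also fails if it takes over 50 s, if anything falls off the work surface, if the arm or the gripper's body presses on something with over 40 N, if the wrist force passes 120 N, or if a joint passes its speed limit or range.

### The arm

A 7-joint arm with a two-finger parallel gripper is mounted at the origin on the work surface. World frame = base frame: x ahead of the robot, y to its left, z up, the work surface at z = 0. Lengths are in m, angles in rad, forces in N, time in s.
With the tool pointing down it reaches from about 0.4 to 0.85 m from the base axis. Payload 10.4 kg.
Tool frame: the origin (TCP) lies midway between the tips of the shut fingers; the grasp point (between the pads) lies 19 mm behind it (grip_point_offset is the distance from the TCP to the grasp point, in m); y points along the fingers, z is the direction in which the jaws open and shut, and the axes are right-handed (so a half turn about y gives the same grasp; the last joint's range is limited). The gripper opens to 85 mm and grips with 20 to 120 N. Pads are 22 mm wide; open, the fingers measure 114 mm over their backs; the gripper's body (76 mm by 85 mm) begins 54 mm behind the grasp point. The pads swing forward as they close: fully open they stand 13 mm farther back than shut.
Start: joints at [1.242, 0.332, -0.065, 1.46, 0.022, 1.35, -0.088], TCP at [0.188, -0.596, 0.231] pointing down, gripper open.
Joint ranges: [-2.6, 2.6], [-0.5, 2.12], [-1.47, 1.34], [0.16, 2.42], [-1.27, 4.41], [0.06, 2.06], [-2.6, 2.6]. Speed limits (rad/s): [2.22, 2.22, 2.79, 2.79, 3.14, 3.14, 3.14].

### API

Orientations are given as a unit quaternion [x, y, z, w].
In Python, from workcell import * gives the robot as it stands.
- The arm moves only by the tool send_rows, never from a script. Its argument "motion" is a list of rows, each a list of 7 numbers: the opening in per cent of the stroke, from 0 (shut) to 100 (fully open), then the shift along the tool's x, y, z in m, then the turn, a rotation vector about the tool's x, y, z in rad. In form: [[claw, tx, ty, tz, ax, ay, az], ...]. A call has 1 to 10 rows; each row is the pose to reach, as a shift and turn from the pose commanded when the call began, along the tool's axes at that moment; what a row does not reach only later rows make up. A row lasts 1/12 s, in which the tool goes at most 41.7 mm and 7.16 degrees, less where a joint would pass 70% of its speed; a pose out of reach is approached as far as the arm can. A call with a gripper value outside its range is refused whole. The fingers move at their own pace and stop on an object; "squeeze" is the grip in N (left out, the last holds). Time passes only in rows, so rows that repeat a pose let the fingers close. It gives the time, the measured TCP pose, the force and the opening at its end, in the units of the state.
- get_obs(): the state, without advancing time (a new reading comes with each control period).
- camera(name): name is "side" or "top" or "wrist"; returns a dict with "pixels" (400x640x3 uint8, red, green, blue), "range_z" (400x640 float32, m along the optical axis (not along the pixel's ray), 0 where there is no reading), "fovy" (degrees; the focal length in pixels is half the picture's height over the tangent of half this angle, whatever the lens; pixels are square), "cx", "cy" (the principal point, pixels), "dist_coeffs" ([k1, k2, p1, p2, k3] as OpenCV has them; the pictures are not rectified), "view" (4x4, takes a point from world to camera coordinates); the wrist camera has in their place "T_tool_cam" (4x4, takes a point from camera to tool coordinates, whose origin is the TCP and whose axes are the tool frame's). Camera axes: x right, y down, z forward; pixel columns grow to the right and rows downward; lengths in m; the calibration is good to about 2 mm. A picture is of the moment at which its call begins: read the wrist's pose just before it.
- hand_in(): hands the job in, once; it reports no verdict.
The state is a dict: "clock": time; "joint_pos": joint angles; "joint_velocities": joint speeds; "tau": joint torques, N m; "position": TCP position; "ee_rot": TCP orientation; "ft_force": force on the tool from outside, world axes, zero at the start; "torque": the same for the moment, N m; "grip_width": opening from 0.0 (shut) to 1.0 (fully open).
Only numpy, scipy, OpenCV 4.12 (cv2) and the standard library are available. Lean on these libraries where they do the work, as an engineer would, in place of code of your own. Each camera call takes 0.05 s, during which the arm holds its last target.

## Working session

There is one attempt and no reset: what is moved stays moved. The work goes in short steps, Python scripts to look and compute and a tool call to move; the robot and the scene stay as the last step left them, time stands still between calls to the robot, and variables do not carry over. Pictures are saved under pics/ and viewed, and the job is handed in when it is done.

Besides the shell and the picture viewer there is one more tool, called after "Request:" by a JSON object that holds its "method" and its "body". send_rows: Moves the arm, as the interface text tells. Its arguments: {"type":"object","properties":{"motion":{"type":"array"},"squeeze":{"type":"number"}},"required":["motion"]}

```bash
ls; mkdir -p pics; cat > h.py <<'E'
from workcell import *
import numpy as np, cv2
from scipy.spatial.transform import Rotation as R
def K(c):
    f=c["pixels"].shape[0]/2/np.tan(np.radians(c["fovy"])/2)
    return np.array([[f,0,c["cx"]],[0,f,c["cy"]],[0,0,1.]])
def cam2world(c,obs=None):
    if "view" in c: return np.linalg.inv(np.array(c["view"]))
    T=np.eye(4);T[:3,:3]=R.from_quat(obs["ee_rot"]).as_matrix();T[:3,3]=obs["position"]
    return T@np.array(c["T_tool_cam"])
def rays(c,px,obs=None):
    T=cam2world(c,obs)
    u=cv2.undistortPoints(np.array(px,float).reshape(-1,1,2),K(c),np.array(c["dist_coeffs"],float)).reshape(-1,2)
    d=np.c_[u,np.ones(len(u))]
    return T[:3,3],d@T[:3,:3].T
def onplane(c,px,z,obs=None):
    o,d=rays(c,px,obs); return o+d*((z-o[2])/d[:,2])[:,None]
def bydepth(c,px,obs=None):
    o,d=rays(c,px,obs); p=np.array(px).reshape(-1,2).astype(int)
    return o+d*c["range_z"][p[:,1],p[:,0]][:,None]
def snap(name,fn):
    o=get_obs(); c=camera(name)
    cv2.imwrite("pics/"+fn,c["pixels"][:,:,::-1]); 
    import pickle; pickle.dump((o,c),open("pics/"+fn+".pkl","wb"))
    return o,c
def load(fn):
    import pickle; return pickle.load(open("pics/"+fn+".pkl","rb"))
E
python3 - <<'E'
from h import *
for n in ["side","top","wrist"]:
    o,c=snap(n,n+"0.png"); print(n,c["fovy"],c["cx"],c["cy"],c["dist_coeffs"])
    if "view" in c: print(cam2world(c).round(3))
    else: print(np.round(c["T_tool_cam"],3))
print({k:np.round(v,3) for k,v in get_obs().items()})
print(R.from_quat(o["ee_rot"]).as_matrix().round(3))
E
```

```text
pics
side 43.22225640565985 318.0698093277182 202.22922912143312 [-0.15378881  0.          0.          0.          0.        ]
[[-0.853 -0.323  0.411  0.136]
 [-0.522  0.504 -0.688  0.837]
 [ 0.015 -0.801 -0.599  0.803]
 [ 0.     0.     0.     1.   ]]
top 56.55655746380927 318.11424570426453 194.68071717302738 [-0.05770047  0.          0.          0.          0.        ]
[[-0.028 -0.991  0.132  0.554]
 [-0.999  0.034  0.041 -0.01 ]
 [-0.045 -0.131 -0.99   0.774]
 [ 0.     0.     0.     1.   ]]
wrist 64.83655894734412 320.28621036648383 193.3774796791591 [-0.0022613  0.         0.         0.         0.       ]
[[ 0.001  0.959  0.283 -0.073]
 [ 0.    -0.283  0.959 -0.143]
 [ 1.    -0.001 -0.    -0.   ]
 [ 0.     0.     0.     1.   ]]
{'clock': np.float64(0.15), 'joint_pos': array([ 1.242,  0.333, -0.065,  1.461,  0.022,  1.35 , -0.088]), 'joint_velocities': array([-0.001, -0.003,  0.001, -0.005, -0.   , -0.   , -0.001]), 'tau': array([ 0.0000e+00, -6.2583e+01,  4.9000e-02, -3.9186e+01,  1.6000e-02,
        8.0000e-03, -0.0000e+00]), 'position': array([ 0.188, -0.596,  0.231]), 'ee_rot': array([-0.108,  0.699, -0.699,  0.108]), 'ft_force': array([-0.497,  0.572,  0.447]), 'torque': array([ 0.012,  0.015, -0.019]), 'grip_width': np.float64(1.001)}
[[-0.954 -0.     0.301]
 [-0.301  0.001 -0.954]
 [ 0.    -1.    -0.001]]
```

View pics/side0.png

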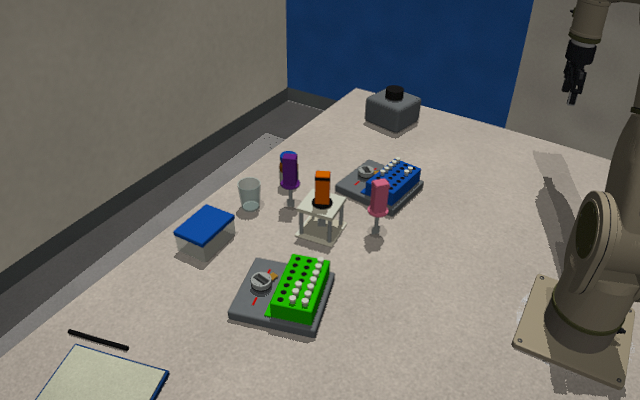

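View pics/top0.png

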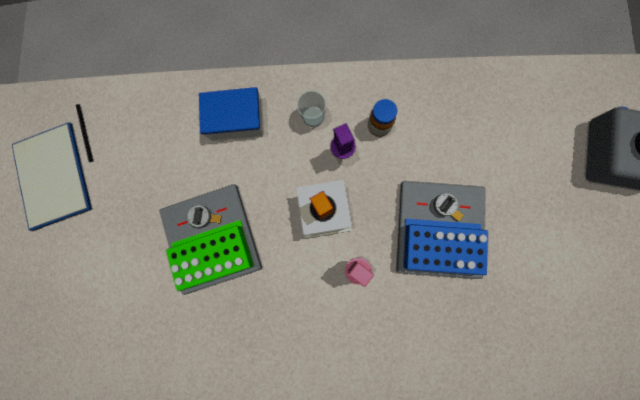

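View pics/wrist0.png

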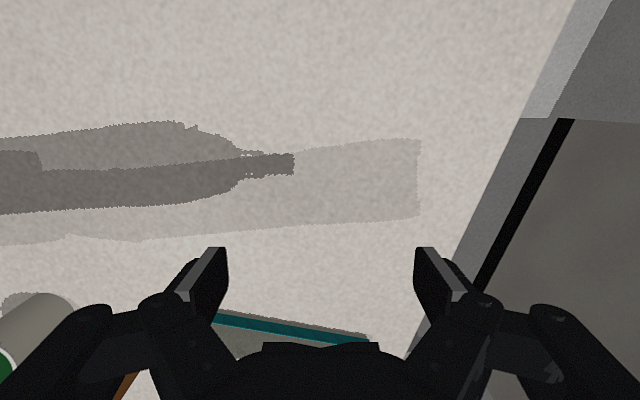

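The driver candidates in the top view are orange at (322,206), hanging in the white stand, purple at (343,143) and pink at (360,270). The task describes an orange handle in the white stand, so (322,206) is the one. I'll check it in an enlarged crop, along with the two screws.

```bash
python3 - <<'E'
from h import *
o,c=load("top0.png"); im=c["pixels"][:,:,::-1]
a=cv2.resize(im[170:250,285:365],None,fx=5,fy=5,interpolation=cv2.INTER_CUBIC)
b=cv2.resize(im[180:260,160:240],None,fx=5,fy=5,interpolation=cv2.INTER_CUBIC)
cv2.imwrite("pics/crop0.png",np.hstack([a,b]))
D=c["range_z"]
hsv=cv2.cvtColor(im,cv2.COLOR_BGR2HSV)
V,U=np.mgrid[0:400,0:640]
P=bydepth(c,np.c_[U.ravel(),V.ravel()]).reshape(400,640,3)
m=cv2.inRange(hsv,(5,150,80),(22,255,255))>0
m&=(abs(U-322)<25)&(abs(V-206)<25)
q=P[m]; t=q[q[:,2]>q[:,2].max()-0.012]
print("handle z max",q[:,2].max(),len(t),t.mean(0)); 
mt=m&(P[:,:,2]>0.16)
pts=np.argwhere(mt)[:,::-1]
w=onplane(c,pts,0.17)
r=cv2.minAreaRect((w[:,:2]*1000).astype(np.float32));print("handle rect mm",r)
# white stand
m=(hsv[:,:,1]<60)&(hsv[:,:,2]>150)&(abs(P[:,:,2]-0.085)<0.012)&(abs(U-322)<45)&(abs(V-206)<45)
pts=np.argwhere(m)[:,::-1]; w=onplane(c,pts,0.085); print("stand",len(w),P[m][:,2].mean(),cv2.minAreaRect((w[:,:2]*1000).astype(np.float32)))
for n,u,v in [("green",198,216),("blue",447,204)]:
    m=(abs(U-u)<16)&(abs(V-v)<16)&(P[:,:,2]>0.042)&(P[:,:,2]<0.056)&(hsv[:,:,1]<70)
    pts=np.argwhere(m)[:,::-1]; w=onplane(c,pts,0.048)
    print(n,len(w),P[m][:,2].mean(),cv2.minEnclosingCircle((w[:,:2]*1000).astype(np.float32)))
m=(cv2.inRange(hsv,(0,140,60),(5,255,255))|cv2.inRange(hsv,(172,140,60),(180,255,255)))>0
n,l,s,ce=cv2.connectedComponentsWithStats(m.astype(np.uint8))
for i in range(1,n):
    if s[i,4]>5: print(s[i],P[l==i].mean(0))
E
```

```text
handle z max 0.7735969336003172 1 [ 0.55396717 -0.0103598   0.77359693]
handle rect mm ((620.2012939453125, 9.848845481872559), (33.26040267944336, 25.496431350708008), 28.943138122558594)
stand 1464 0.08486165150329913 ((623.0149536132812, 8.163749694824219), (90.28850555419922, 89.81219482421875), 7.472050666809082)
green 306 0.047277408634013245 ((617.1596069335938, 261.27545166015625), 22.40563201904297)
blue 335 0.046676644875320666 ((624.2677612304688, -229.19654846191406), 22.373350143432617)
[417 203  11   2  21] [ 0.62870562 -0.18742869  0.02502511]
[460 206  10   2  20] [ 0.61653093 -0.2592411   0.06281558]
[217 208   9   5  21] [0.62939266 0.2212447  0.0253598 ]
[178 221   9   5  21] [0.60436555 0.30284694 0.02585031]
```

View pics/crop0.png

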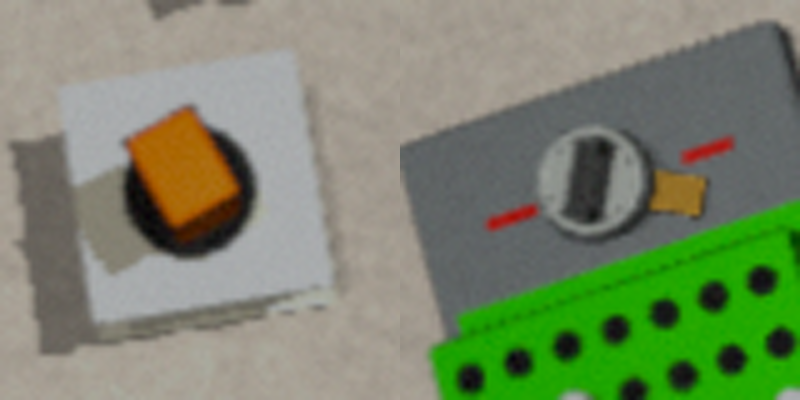

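The crop confirms the orange driver in the white stand, with the handle's long side at about 29°. The green screw's slot is open at about -4°, and the red marks lie at about -73°. If I grip with tool z at about 119°, joint 7 stays near the middle of its range for the whole turn.

```bash
cat >> h.py <<'E'
def row(pos,az,obs=None):
    """shift+turn (tool axes) from the present pose to TCP pos with tool pointing down and tool z at azimuth az deg"""
    o=obs or get_obs(); R0=R.from_quat(o["ee_rot"]).as_matrix()
    a=np.radians(az); z=np.array([np.cos(a),np.sin(a),0]); y=np.array([0,0,-1.]); x=np.cross(y,z)
    Rt=np.c_[x,y,z]
    t=R0.T@(np.array(pos)-o["position"]); rv=R.from_matrix(R0.T@Rt).as_rotvec()
    print("row",t.round(4),rv.round(4),"| now",np.round(o["position"],4),"az",np.degrees(np.arctan2(R0[1,2],R0[0,2])).round(2),"ydown",R0[:,1].round(4),"F",np.round(o["ft_force"],1),"M",np.round(o["torque"],2),"g",round(float(o["grip_width"]),3),"t",round(float(o["clock"]),2),"j",np.round(o["joint_pos"],2))
E
python3 - <<'E'
from h import *
row((0.42,-0.30,0.29),-5)
E
```

```text
row [-0.3102 -0.0591 -0.2123] [ 9.0000e-04 -1.1777e+00 -6.0000e-04] | now [ 0.1881 -0.5957  0.2307] az -72.48 ydown [-4.e-04  1.e-03 -1.e+00] F [-0.5  0.6  0.4] M [ 0.01  0.02 -0.02] g 1.001 t 0.15 j [ 1.24  0.33 -0.06  1.46  0.02  1.35 -0.09]
```

Request:
{"method": "send_rows", "body": {"motion": [[100, -0.31, -0.06, -0.212, 0, -1.18, 0], [100, -0.31, -0.06, -0.212, 0, -1.18, 0], [100, -0.31, -0.06, -0.212, 0, -1.18, 0], [100, -0.31, -0.06, -0.212, 0, -1.18, 0], [100, -0.31, -0.06, -0.212, 0, -1.18, 0], [100, -0.31, -0.06, -0.212, 0, -1.18, 0], [100, -0.31, -0.06, -0.212, 0, -1.18, 0], [100, -0.31, -0.06, -0.212, 0, -1.18, 0], [100, -0.31, -0.06, -0.212, 0, -1.18, 0], [100, -0.31, -0.06, -0.212, 0, -1.18, 0]]}}

```text
clock: 0.98
position: [0.4249, -0.2934, 0.2928]
ee_rot: [0.482, -0.516, 0.517, -0.484]
ft_force: [0.6, 0.8, 0.3]
grip_width: 1.0
```

```bash
python3 - <<'E'
from h import *
row((0.615,0.008,0.29),118.9)
E
```

```text
row [-0.3136  0.0036  0.1692] [-0.0029 -2.1431  0.0027] | now [ 0.4249 -0.2934  0.2928] az -3.89 ydown [ 3.1e-03  8.0e-04 -1.0e+00] F [0.6 0.8 0.3] M [ 0.09 -0.02 -0.01] g 1.0 t 0.98 j [ 0.93  0.09 -0.44  1.63  0.04  1.43  0.42]
```

Request:
{"method": "send_rows", "body": {"motion": [[70, -0.31, 0, 0.17, 0, -2.14, 0], [70, -0.31, 0, 0.17, 0, -2.14, 0], [70, -0.31, 0, 0.17, 0, -2.14, 0], [70, -0.31, 0, 0.17, 0, -2.14, 0], [70, -0.31, 0, 0.17, 0, -2.14, 0], [70, -0.31, 0, 0.17, 0, -2.14, 0], [70, -0.31, 0, 0.17, 0, -2.14, 0], [70, -0.31, 0, 0.17, 0, -2.14, 0], [70, -0.31, 0, 0.17, 0, -2.14, 0], [70, -0.31, 0, 0.17, 0, -2.14, 0]]}}

```text
clock: 1.82
position: [0.6167, 0.0001, 0.2905]
ee_rot: [-0.692, 0.138, -0.137, 0.695]
ft_force: [0.5, 0.6, 0.3]
grip_width: 0.7
```

```bash
python3 - <<'E'
from h import *
row((0.615,0.008,0.29),118.9)
E
```

```text
row [-0.0045  0.0006  0.0067] [-3.500e-03 -8.967e-01 -5.000e-04] | now [6.167e-01 1.000e-04 2.905e-01] az 67.52 ydown [-7.0e-04  3.4e-03 -1.0e+00] F [0.5 0.6 0.3] M [ 0.   -0.   -0.01] g 0.7 t 1.82 j [ 0.5   0.39 -0.77  1.36  0.26  1.5   0.93]
```

Request:
{"method": "send_rows", "body": {"motion": [[70, -0.0045, 0, 0.0067, -0.0035, -0.897, 0], [70, -0.0045, 0, 0.0067, -0.0035, -0.897, 0], [70, -0.0045, 0, 0.0067, -0.0035, -0.897, 0], [70, -0.0045, 0, 0.0067, -0.0035, -0.897, 0], [70, -0.0045, 0, 0.0067, -0.0035, -0.897, 0], [70, -0.0045, 0, 0.0067, -0.0035, -0.897, 0], [70, -0.0045, 0, 0.0067, -0.0035, -0.897, 0], [70, -0.0045, 0, 0.0067, -0.0035, -0.897, 0], [70, -0.0045, 0, 0.0067, -0.0035, -0.897, 0]]}}

```text
clock: 2.57
position: [0.6141, 0.0017, 0.291]
ee_rot: [0.687, 0.171, -0.172, -0.685]
ft_force: [-0.7, -0.1, 1.0]
grip_width: 0.698
```

```bash
python3 - <<'E'
from h import *
row((0.615,0.008,0.29),118.9)
o,c=snap("wrist","wrist1.png")
E
```

```text
row [0.0037 0.001  0.0051] [ 0.0027 -0.0152 -0.0018] | now [0.6141 0.0017 0.291 ] az 118.03 ydown [-3.0e-04 -3.2e-03 -1.0e+00] F [-0.7 -0.1  1. ] M [-0.01  0.01 -0.02] g 0.698 t 2.57 j [ 0.59  0.42 -0.92  1.36  0.33  1.52  1.76]
```

View pics/wrist1.png

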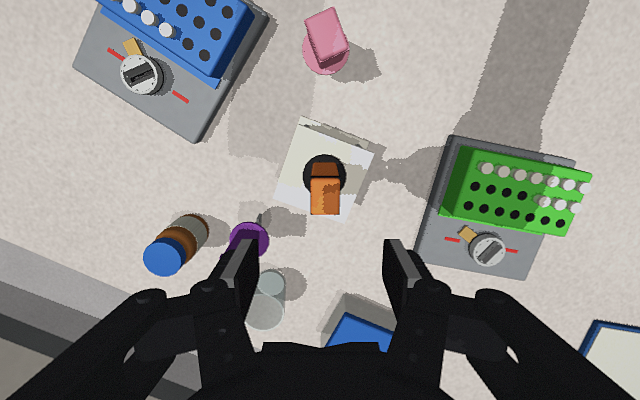

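The wrist view shows the orange handle at (325,195) between the fingers, the green screw at (487,250) and the beaker at (265,300). Next I'll measure the handle top and the green screw from here to compare with the top camera.

```bash
python3 - <<'E'
from h import *
o,c=load("wrist1.png"); im=c["pixels"][:,:,::-1]
hsv=cv2.cvtColor(im,cv2.COLOR_BGR2HSV)
V,U=np.mgrid[0:400,0:640]
P=bydepth(c,np.c_[U.ravel(),V.ravel()],o).reshape(400,640,3)
m=(cv2.inRange(hsv,(5,120,60),(22,255,255))>0)&(abs(U-325)<30)&(abs(V-190)<35)&(abs(P[:,:,2]-0.17)<0.006)
w=P[m]; print(len(w),w.mean(0)); print(cv2.minAreaRect((w[:,:2]*1000).astype(np.float32)))
m=(hsv[:,:,1]<60)&(abs(P[:,:,2]-0.085)<0.006)&(abs(U-325)<60)&(abs(V-170)<60)
w=P[m];print("stand",w.mean(0),cv2.minAreaRect((w[:,:2]*1000).astype(np.float32)))
m=(abs(U-487)<30)&(abs(V-250)<30)&(abs(P[:,:,2]-0.048)<0.005)&(hsv[:,:,1]<80)
w=P[m];print("screw",len(w),w[:,2].mean(),cv2.minEnclosingCircle((w[:,:2]*1000).astype(np.float32)))
# slot: points below the top within the screw
m2=(np.hypot(P[:,:,0]-.617,P[:,:,1]-.261)<0.02)&(P[:,:,2]<0.0455)&(P[:,:,2]>0.03)
w=P[m2];print("slot",len(w),w.mean(0),cv2.minAreaRect((w[:,:2]*1000).astype(np.float32)))
cv2.imwrite("pics/crop1.png",cv2.resize(im[210:290,440:540],None,fx=7,fy=7,interpolation=cv2.INTER_CUBIC))
r=(cv2.inRange(hsv,(0,140,60),(4,255,255))|cv2.inRange(hsv,(172,140,60),(180,255,255)))
n,l,s,ce=cv2.connectedComponentsWithStats(r)
for i in range(1,n):
    if s[i,4]>10: print(s[i],P[l==i].mean(0))
E
```

```text
1054 [0.61990362 0.00892021 0.17051052]
((620.7723999023438, 9.329119682312012), (33.234947204589844, 25.54519271850586), 28.138240814208984)
stand [0.61692816 0.00414322 0.08609053] ((622.9609375, 8.552909851074219), (90.34618377685547, 90.21346282958984), 7.386000633239746)
screw 703 0.04780562749624894 ((616.8638305664062, 261.5058288574219), 22.676786422729492)
slot 178 [0.61846761 0.26488837 0.04086898] ((618.7808227539062, 261.56121826171875), (33.94227600097656, 28.78540802001953), 20.759767532348633)
[107  48  18  13  77] [ 0.61917539 -0.27427836  0.02601868]
[172  90  17  13  68] [ 0.6285431  -0.18824999  0.02627806]
[445 237  15   5  49] [0.62986199 0.21972516 0.02667212]
[506 248  12   5  36] [0.60452799 0.30400041 0.02648785]
```

View pics/crop1.png

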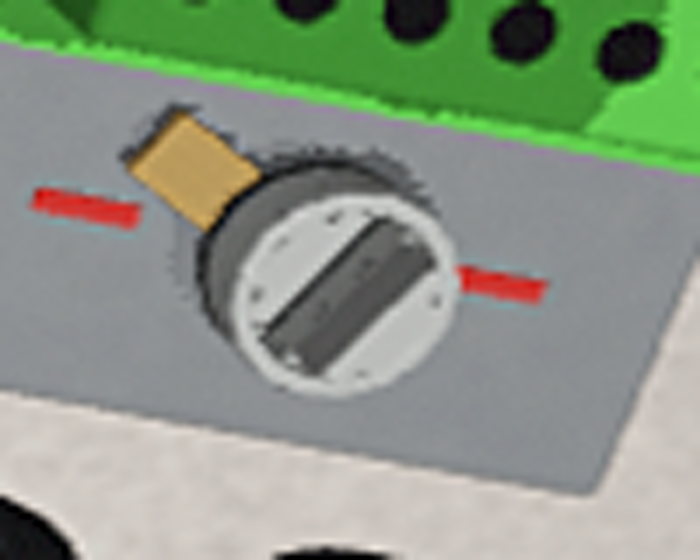

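Both views agree: the handle is at (0.6205, 0.0096) with yaw 28.5°, and the screw is at (0.617, 0.2615). I'll align over the handle and go down.

```bash
python3 - <<'E'
from h import *
row((0.6205,0.0096,0.25),118.5)
E
```

```text
row [0.0094 0.0411 0.0041] [ 0.0028 -0.0101 -0.0017] | now [0.6141 0.0017 0.2911] az 117.92 ydown [-2.0e-04 -3.3e-03 -1.0e+00] F [-0.   0.3  0.2] M [-0.02 -0.01  0.03] g 0.697 t 2.62 j [ 0.59  0.42 -0.92  1.36  0.33  1.52  1.76]
```

Request:
{"method": "send_rows", "body": {"motion": [[70, 0.0094, 0.041, 0.0041, 0.003, -0.01, -0.002], [70, 0.0094, 0.041, 0.0041, 0.003, -0.01, -0.002], [70, 0.0094, 0.041, 0.0041, 0.003, -0.01, -0.002], [70, 0.0094, 0.041, 0.0041, 0.003, -0.01, -0.002]]}}

```text
clock: 2.95
position: [0.6206, 0.0096, 0.2515]
ee_rot: [0.685, 0.175, -0.174, -0.685]
ft_force: [-0.2, -0.4, 0.8]
grip_width: 0.701
```

```bash
python3 - <<'E'
from h import *
row((0.6205,0.0096,0.118),118.5)
E
```

```text
row [-2.000e-04  1.335e-01  1.000e-04] [0.0003 0.002  0.0007] | now [0.6206 0.0096 0.2515] az 118.62 ydown [ 7.e-04  0.e+00 -1.e+00] F [-0.2 -0.4  0.8] M [-0.01 -0.03 -0.01] g 0.701 t 2.95 j [ 0.58  0.45 -0.91  1.41  0.36  1.45  1.74]
```

Request:
{"method": "send_rows", "body": {"motion": [[70, 0, 0.03, 0, 0, 0.002, 0], [70, 0, 0.06, 0, 0, 0.002, 0], [70, 0, 0.09, 0, 0, 0.002, 0], [70, 0, 0.115, 0, 0, 0.002, 0], [70, 0, 0.1325, 0, 0, 0.002, 0], [70, 0, 0.1325, 0, 0, 0.002, 0], [70, 0, 0.1325, 0, 0, 0.002, 0]]}}

```text
clock: 3.53
position: [0.6211, 0.0096, 0.1191]
ee_rot: [0.685, 0.175, -0.174, -0.685]
ft_force: [0.1, 0.3, -0.1]
grip_width: 0.701
```

```bash
python3 - <<'E'
from h import *
row((0.6205,0.0096,0.118),118.5)
E
```

```text
row [-0.0005  0.0011  0.0003] [0.0005 0.0006 0.001 ] | now [0.6211 0.0096 0.1191] az 118.54 ydown [ 1.1e-03  1.0e-04 -1.0e+00] F [ 0.1  0.3 -0.1] M [0.01 0.05 0.06] g 0.701 t 3.53 j [ 0.55  0.55 -0.86  1.57  0.44  1.22  1.68]
```

Request:
{"method": "send_rows", "body": {"motion": [[0, 0, 0, 0, 0, 0, 0], [0, 0, 0, 0, 0, 0, 0], [0, 0, 0, 0, 0, 0, 0], [0, 0, 0, 0, 0, 0, 0], [0, 0, 0, 0, 0, 0, 0], [0, 0, 0, 0, 0, 0, 0], [0, 0, 0, 0, 0, 0, 0], [0, 0, 0, 0, 0, 0, 0], [0, 0, 0, 0, 0, 0, 0], [0, 0, 0, 0, 0, 0, 0]], "squeeze": 70}}

```text
clock: 4.37
position: [0.6217, 0.0098, 0.1198]
ee_rot: [0.686, 0.176, -0.173, -0.685]
ft_force: [0.3, 0.0, 7.6]
grip_width: 0.295
```

```bash
python3 - <<'E'
from h import *
row((0.6205,0.0096,0.118),118.5)
E
```

```text
row [-0.0012  0.0018  0.0004] [0.0017 0.0014 0.003 ] | now [0.6217 0.0098 0.1198] az 118.58 ydown [ 0.0034 -0.     -1.    ] F [0.3 0.  7.6] M [-0.04  0.19  0.04] g 0.295 t 4.37 j [ 0.55  0.55 -0.86  1.57  0.44  1.22  1.68]
```

Gripped: the opening is about 25 mm and the flange is still on the plate. With the blade end at 15 mm, the TCP is 0.105 m above the blade end. Lifting straight up.

Request:
{"method": "send_rows", "body": {"motion": [[0, 0, -0.02, 0, 0, 0, 0], [0, 0, -0.05, 0, 0, 0, 0], [0, 0, -0.08, 0, 0, 0, 0], [0, 0, -0.11, 0, 0, 0, 0], [0, 0, -0.13, 0, 0, 0, 0], [0, 0, -0.13, 0, 0, 0, 0], [0, 0, -0.13, 0, 0, 0, 0], [0, 0, -0.13, 0, 0, 0, 0]]}}

```text
clock: 5.03
position: [0.6202, 0.0096, 0.2471]
ee_rot: [0.685, 0.174, -0.175, -0.685]
ft_force: [-0.5, -0.6, -0.9]
grip_width: 0.293
```

```bash
python3 - <<'E'
from h import *
row((0.617,0.2615,0.25),85.7)
o,c=snap("side","side2.png"); im=c["pixels"][:,:,::-1]
cv2.imwrite("pics/crop2.png",cv2.resize(im[90:250,230:430],None,fx=4,fy=3.75))
E
```

```text
row [ 0.1178 -0.003   0.2227] [ 1.000e-04  5.742e-01 -4.000e-04] | now [0.6202 0.0096 0.2471] az 118.6 ydown [-4.e-04 -2.e-04 -1.e+00] F [-0.5 -0.6 -0.9] M [ 0.02 -0.02  0.02] g 0.293 t 5.03 j [ 0.58  0.46 -0.91  1.41  0.36  1.44  1.74]
```

View pics/crop2.png

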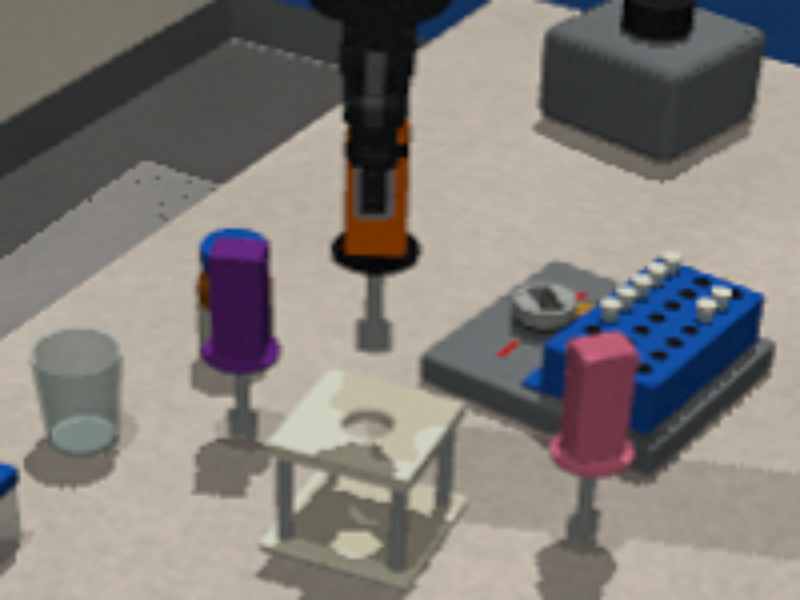

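The crop shows the orange driver held upright with its blade at about (373,335) in the crop, clear of the stand. Moving it over the green screw.

Request:
{"method": "send_rows", "body": {"motion": [[0, 0.118, -0.003, 0.223, 0, 0.574, 0], [0, 0.118, -0.003, 0.223, 0, 0.574, 0], [0, 0.118, -0.003, 0.223, 0, 0.574, 0], [0, 0.118, -0.003, 0.223, 0, 0.574, 0], [0, 0.118, -0.003, 0.223, 0, 0.574, 0], [0, 0.118, -0.003, 0.223, 0, 0.574, 0], [0, 0.118, -0.003, 0.223, 0, 0.574, 0], [0, 0.118, -0.003, 0.223, 0, 0.574, 0], [0, 0.118, -0.003, 0.223, 0, 0.574, 0], [0, 0.118, -0.003, 0.223, 0, 0.574, 0]]}}

```text
clock: 5.92
position: [0.6177, 0.2604, 0.2498]
ee_rot: [0.707, -0.027, 0.027, -0.706]
ft_force: [0.0, -0.9, -1.3]
grip_width: 0.299
```

```bash
python3 - <<'E'
from h import *
row((0.617,0.2615,0.18),85.7)
o,c=snap("wrist","wrist3.png"); im=c["pixels"][:,:,::-1]
E
```

```text
row [-0.0008  0.0698  0.0011] [ 0.0012 -0.0013 -0.0004] | now [0.6177 0.2604 0.2498] az 85.63 ydown [-5.0e-04 -1.2e-03 -1.0e+00] F [ 0.  -0.9 -1.3] M [-0.03 -0.   -0.02] g 0.299 t 5.92 j [ 0.07  0.55 -0.83  1.26  0.4   1.49  0.79]
```

View pics/wrist3.png

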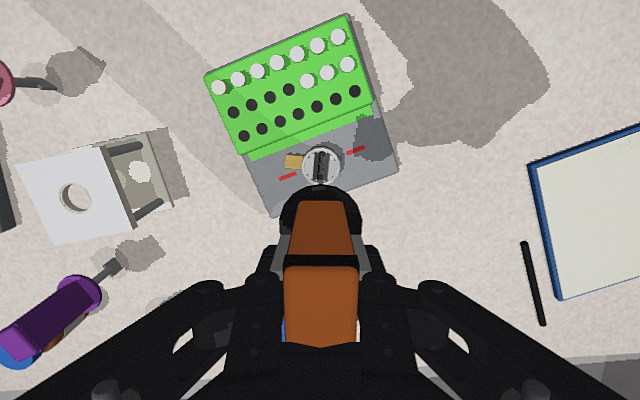

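The screw is at (321,165) in the wrist view and its slot runs nearly along image-vertical, so it lines up with the blade. Now I'll measure the slot direction and centre here.

```bash
python3 - <<'E'
from h import *
o,c=load("wrist3.png"); im=c["pixels"][:,:,::-1]
cv2.imwrite("pics/crop3.png",cv2.resize(im[135:195,280:370],None,fx=8,fy=8,interpolation=cv2.INTER_CUBIC))
g=cv2.cvtColor(im,cv2.COLOR_BGR2GRAY)
V,U=np.mgrid[0:400,0:640]
W=onplane(c,np.c_[U.ravel(),V.ravel()],0.048,o).reshape(400,640,3)
P=bydepth(c,np.c_[U.ravel(),V.ravel()],o).reshape(400,640,3)
m=(np.hypot(U-321,V-165)<25)&(abs(P[:,:,2]-0.048)<0.004)&(g>120)
print("circ",cv2.minEnclosingCircle((W[m][:,:2]*1000).astype(np.float32)))
ctr=np.array([.617,.2615])
d=np.hypot(W[:,:,0]-ctr[0],W[:,:,1]-ctr[1])
for th in (90,110,130):
    m=(d<0.0175)&(g<th)
    w=W[m][:,:2]*1000; print(th,len(w),w.mean(0)); r=cv2.minAreaRect(w.astype(np.float32)); print(r)
    s,e=np.linalg.eigh(np.cov(w.T)); print(np.degrees(np.arctan2(e[1,1],e[0,1])), np.sqrt(s))
R0=R.from_quat(o["ee_rot"]).as_matrix();print("tool x az",np.degrees(np.arctan2(R0[1,0],R0[0,0])))
# handle top long axis
hsv=cv2.cvtColor(im,cv2.COLOR_BGR2HSV)
m=(cv2.inRange(hsv,(5,120,60),(22,255,255))>0)&(P[:,:,2]>0.29)&(P[:,:,2]<0.31)
w=P[m]; print(len(w),w.mean(0),cv2.minAreaRect((w[:,:2]*1000).astype(np.float32)))
E
```

```text
circ ((617.215087890625, 261.2743835449219), 21.782745361328125)
90 403 [616.55966252 260.96463581]
((616.7200317382812, 261.0437927246094), (16.566173553466797, 34.36324691772461), 80.88358306884766)
170.2284534091552 [4.57308153 9.40758642]
110 423 [616.53104209 261.22572747]
((616.7666015625, 262.8022155761719), (22.538999557495117, 34.01830291748047), 85.59056091308594)
170.41972862896228 [4.69498028 9.51047558]
130 449 [616.58068407 261.42557743]
((616.648681640625, 263.8711242675781), (34.174644470214844, 28.15003776550293), 2.7076163291931152)
170.4018661126742 [5.0514032  9.61187528]
tool x az -4.3717076348715205
5698 [0.61310682 0.26127675 0.3003844 ] ((615.319580078125, 261.0608825683594), (26.30200958251953, 31.783082962036133), 85.53264617919922)
```

View pics/crop3.png

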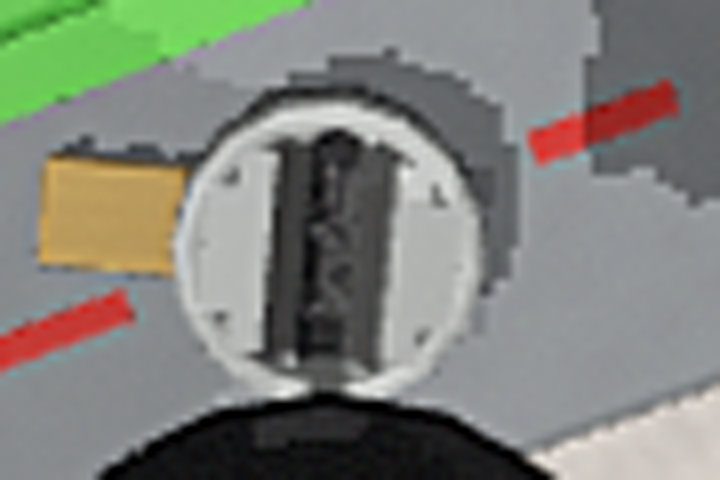

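The slot is at about -9.5°, so the screw has already turned roughly 0.09 rad, and its centre is (0.617, 0.2613). I'll turn the tool to az 80.5 and come down to just above the screw.

```bash
python3 - <<'E'
from h import *
row((0.6185,0.2613,0.162),80.5)
E
```

```text
row [0.0004 0.0881 0.0014] [0.0011 0.0887 0.0001] | now [0.618  0.2601 0.2501] az 85.58 ydown [-1.0e-04 -1.1e-03 -1.0e+00] F [ 0.2 -0.9 -0.7] M [-0.    0.05  0.01] g 0.299 t 5.97 j [ 0.07  0.55 -0.83  1.26  0.4   1.49  0.79]
```

Request:
{"method": "send_rows", "body": {"motion": [[0, 0.0004, 0.03, 0.0014, 0.001, 0.089, 0], [0, 0.0004, 0.055, 0.0014, 0.001, 0.089, 0], [0, 0.0004, 0.075, 0.0014, 0.001, 0.089, 0], [0, 0.0004, 0.088, 0.0014, 0.001, 0.089, 0], [0, 0.0004, 0.088, 0.0014, 0.001, 0.089, 0], [0, 0.0004, 0.088, 0.0014, 0.001, 0.089, 0], [0, 0.0004, 0.088, 0.0014, 0.001, 0.089, 0]]}}

```text
clock: 6.55
position: [0.6187, 0.2634, 0.1644]
ee_rot: [-0.704, 0.057, -0.059, 0.705]
ft_force: [0.2, 0.3, -0.5]
grip_width: 0.298
```

```bash
python3 - <<'E'
from h import *
row((0.6185,0.2613,0.1405),80.5)
for n in("side",):
    o,c=snap(n,n+"4.png"); im=c["pixels"][:,:,::-1]
cv2.imwrite("pics/crop4.png",cv2.resize(im[200:350,200:360],None,fx=4,fy=4,interpolation=cv2.INTER_CUBIC))
E
```

```text
row [ 0.0001  0.0239 -0.0021] [-0.0024  0.0013  0.002 ] | now [0.6187 0.2634 0.1644] az 80.57 ydown [ 0.0024  0.002  -1.    ] F [ 0.2  0.3 -0.5] M [ 0.    0.02 -0.04] g 0.298 t 6.55 j [ 0.07  0.6  -0.79  1.38  0.42  1.34  0.67]
```

View pics/crop4.png

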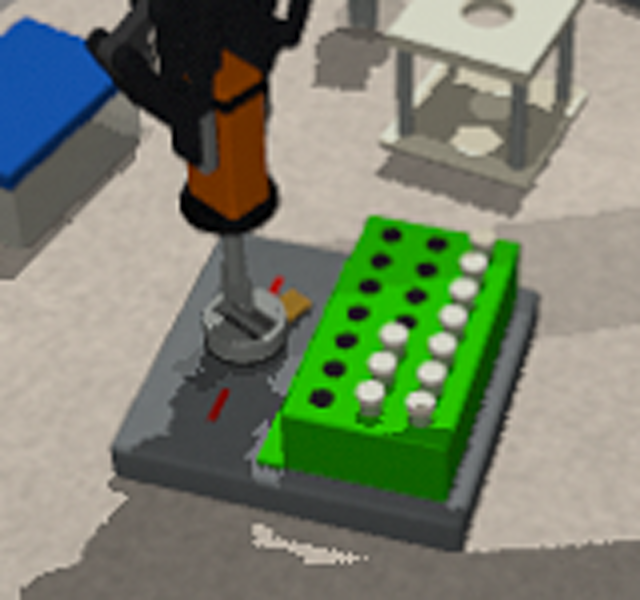

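The blade hangs directly above the slot at crop (238,300). I'll lower it with a 2 mm sideways correction.

Request:
{"method": "send_rows", "body": {"motion": [[0, 0, 0.003, -0.002, -0.002, 0.001, 0.002], [0, 0, 0.008, -0.002, -0.002, 0.001, 0.002], [0, 0, 0.013, -0.002, -0.002, 0.001, 0.002], [0, 0, 0.017, -0.002, -0.002, 0.001, 0.002], [0, 0, 0.02, -0.002, -0.002, 0.001, 0.002], [0, 0, 0.02, -0.002, -0.002, 0.001, 0.002]]}}

```text
clock: 7.1
position: [0.6172, 0.2613, 0.1418]
ee_rot: [0.705, -0.059, 0.057, -0.704]
ft_force: [0.3, -0.4, -1.3]
grip_width: 0.294
```

```bash
python3 - <<'E'
from h import *
row((0.6185,0.2613,0.1405),80.5)
E
```

```text
row [0.0012 0.0013 0.0002] [ 0.0015  0.0012 -0.0027] | now [0.6172 0.2613 0.1418] az 80.57 ydown [-0.0029 -0.0011 -1.    ] F [ 0.3 -0.4 -1.3] M [ 0.    0.02 -0.02] g 0.294 t 7.1 j [ 0.07  0.61 -0.78  1.4   0.43  1.3   0.67]
```

No contact force, and the blade end is at about 37 mm, well inside the straight part of the slot. I'll start the clockwise turn (+y about the tool) with another 1 mm down.

Request:
{"method": "send_rows", "body": {"motion": [[0, 0.0005, 0.001, 0, 0, 0.05, 0], [0, 0.0005, 0.001, 0, 0, 0.11, 0], [0, 0.0005, 0.001, 0, 0, 0.17, 0], [0, 0.0005, 0.001, 0, 0, 0.23, 0], [0, 0.0005, 0.001, 0, 0, 0.29, 0], [0, 0.0005, 0.001, 0, 0, 0.35, 0], [0, 0.0005, 0.001, 0, 0, 0.41, 0], [0, 0.0005, 0.001, 0, 0, 0.47, 0], [0, 0.0005, 0.001, 0, 0, 0.53, 0], [0, 0.0005, 0.001, 0, 0, 0.53, 0]]}}

```text
clock: 7.93
position: [0.6177, 0.2607, 0.1415]
ee_rot: [0.666, -0.242, 0.241, -0.663]
ft_force: [-1.6, -2.9, -1.5]
grip_width: 0.297
```

```bash
python3 - <<'E'
from h import *
row((0.6175,0.2613,0.1405),50)
o,c=snap("wrist","wrist5.png");o,c=snap("side","side5.png"); im=c["pixels"][:,:,::-1]
a=cv2.resize(im[200:350,200:360],None,fx=3,fy=3,interpolation=cv2.INTER_CUBIC)
o,c=load("wrist5.png"); im=c["pixels"][:,:,::-1]
b=cv2.resize(im[90:240,270:380],None,fx=3,fy=3,interpolation=cv2.INTER_CUBIC)
cv2.imwrite("pics/crop5.png",np.hstack([a,b[:450]]))
E
```

```text
row [-0.0006  0.001   0.0003] [ 0.0034  0.0004 -0.0007] | now [0.6177 0.2607 0.1415] az 50.02 ydown [-0.0028 -0.0021 -1.    ] F [-1.6 -2.9 -1.5] M [-0.81  0.62 -0.01] g 0.297 t 7.93 j [ 0.01  0.58 -0.69  1.41  0.37  1.29  0.17]
```

View pics/crop5.png

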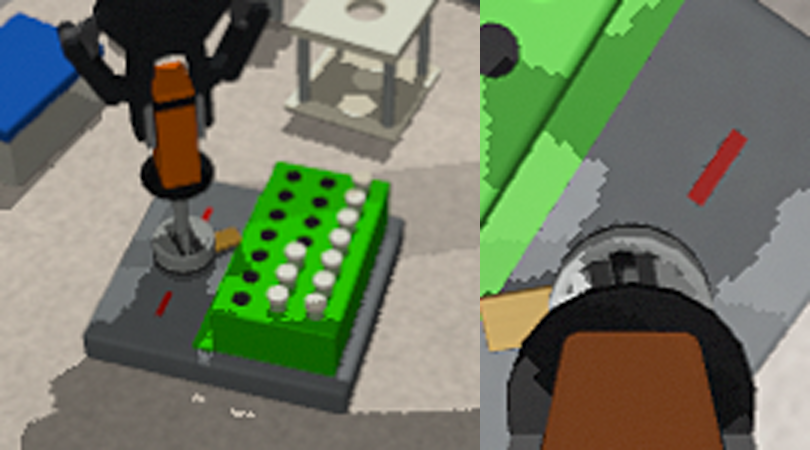

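The slot has followed the blade, and side loads are only about 3 N. Continuing the turn.

Request:
{"method": "send_rows", "body": {"motion": [[0, 0, 0.0005, 0, 0.002, 0.06, 0], [0, 0, 0.0005, 0, 0.002, 0.12, 0], [0, 0, 0.0005, 0, 0.002, 0.18, 0], [0, 0, 0.0005, 0, 0.002, 0.24, 0], [0, 0, 0.0005, 0, 0.002, 0.3, 0], [0, 0, 0.0005, 0, 0.002, 0.36, 0], [0, 0, 0.0005, 0, 0.002, 0.42, 0], [0, 0, 0.0005, 0, 0.002, 0.48, 0], [0, 0, 0.0005, 0, 0.002, 0.54, 0], [0, 0, 0.0005, 0, 0.002, 0.54, 0]]}}

```text
clock: 8.87
position: [0.6176, 0.2606, 0.1411]
ee_rot: [0.577, -0.41, 0.41, -0.576]
ft_force: [-4.4, -4.6, 1.3]
grip_width: 0.296
```

```bash
python3 - <<'E'
from h import *
row((0.6175,0.2613,0.1405),8)
E
```

```text
row [-0.0006  0.0006  0.0002] [0.0017 0.1946 0.0007] | now [0.6176 0.2606 0.1411] az 19.15 ydown [-0.0015 -0.0011 -1.    ] F [-4.4 -4.6  1.3] M [-1.29  1.16  0.02] g 0.296 t 8.87 j [-0.05  0.56 -0.59  1.41  0.31  1.27 -0.33]
```

Request:
{"method": "send_rows", "body": {"motion": [[0, -0.0003, 0, -0.0003, 0, 0.04, 0], [0, -0.0003, 0, -0.0003, 0, 0.08, 0], [0, -0.0003, 0, -0.0003, 0, 0.12, 0], [0, -0.0003, 0, -0.0003, 0, 0.15, 0], [0, -0.0003, 0, -0.0003, 0, 0.15, 0]]}}

```text
clock: 9.28
position: [0.6173, 0.2608, 0.1412]
ee_rot: [0.545, -0.452, 0.451, -0.544]
ft_force: [-2.8, -4.0, 0.3]
grip_width: 0.295
```

```bash
python3 - <<'E'
from h import *
row((0.6175,0.2613,0.1405),8)
o,c=snap("wrist","wrist6.png"); im=c["pixels"][:,:,::-1]
cv2.imwrite("pics/crop6.png",cv2.resize(im[50:200,220:420],None,fx=4,fy=4,interpolation=cv2.INTER_CUBIC))
o,c=snap("top","top6.png"); im=c["pixels"][:,:,::-1]
E
```

```text
row [-0.0005  0.0007  0.0003] [0.0014 0.0464 0.0007] | now [0.6173 0.2608 0.1412] az 10.66 ydown [-1.3e-03 -9.0e-04 -1.0e+00] F [-2.8 -4.   0.3] M [-1.24  1.07  0.05] g 0.295 t 9.28 j [-0.07  0.55 -0.56  1.41  0.3   1.26 -0.47]
```

View pics/crop6.png

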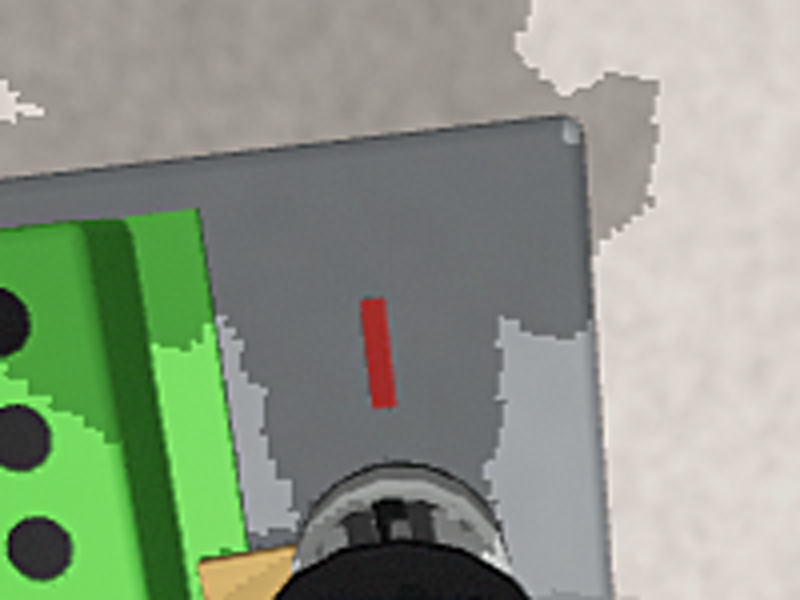

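Request:
{"method": "send_rows", "body": {"motion": [[0, 0, 0, 0, 0, 0.03, 0], [0, 0, 0, 0, 0, 0.06, 0], [0, 0, 0, 0, 0, 0.06, 0], [0, 0, 0, 0, 0, 0.06, 0]]}}

```text
clock: 9.72
position: [0.6172, 0.261, 0.1411]
ee_rot: [0.531, -0.467, 0.467, -0.53]
ft_force: [-3.4, -3.3, 0.4]
grip_width: 0.295
```

```bash
python3 - <<'E'
from h import *
row((0.6175,0.2613,0.1405),5)
E
```

```text
row [-0.0003  0.0006  0.0003] [0.0015 0.0406 0.0005] | now [0.6172 0.261  0.1411] az 7.32 ydown [-1.5e-03 -6.0e-04 -1.0e+00] F [-3.4 -3.3  0.4] M [-1.16  1.1   0.05] g 0.295 t 9.72 j [-0.08  0.55 -0.55  1.41  0.29  1.26 -0.53]
```

Request:
{"method": "send_rows", "body": {"motion": [[0, 0, 0, 0, 0, 0.03, 0], [0, 0, 0, 0, 0, 0.06, 0], [0, 0, 0, 0, 0, 0.08, 0], [0, 0, 0, 0, 0, 0.08, 0]]}}

```text
clock: 10.05
position: [0.6171, 0.261, 0.141]
ee_rot: [0.512, -0.488, 0.488, -0.511]
ft_force: [-5.1, -4.7, -0.0]
grip_width: 0.295
```

```bash
python3 - <<'E'
from h import *
row((0.6175,0.2613,0.1405),0)
o,c=snap("wrist","wrist7.png"); im=c["pixels"][:,:,::-1]
cv2.imwrite("pics/crop7.png",cv2.resize(im[130:210,260:380],None,fx=6,fy=6,interpolation=cv2.INTER_CUBIC))
E
```

```text
row [-0.0003  0.0005  0.0004] [0.0016 0.0469 0.0008] | now [0.6171 0.261  0.141 ] az 2.69 ydown [-1.6e-03 -8.0e-04 -1.0e+00] F [-5.1 -4.7 -0. ] M [-1.33  1.29  0.34] g 0.295 t 10.05 j [-0.09  0.55 -0.54  1.41  0.28  1.26 -0.6 ]
```

View pics/crop7.png

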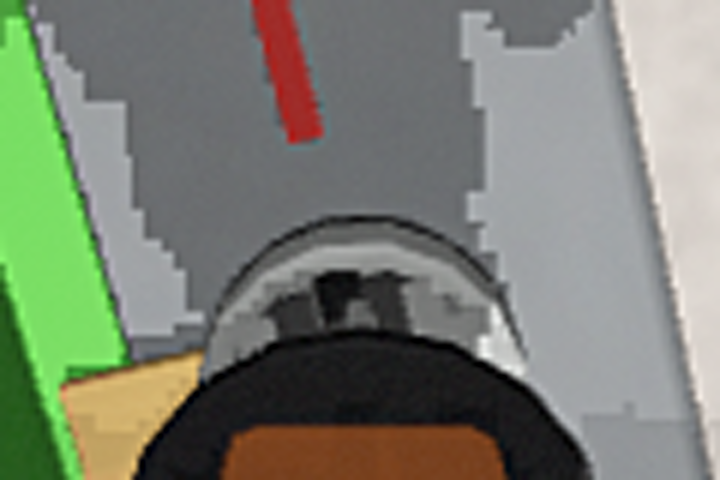

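Mz jumped from 0.05 to 0.34 N m, which suggests the hard stop. One small push to confirm.

Request:
{"method": "send_rows", "body": {"motion": [[0, 0, 0, 0, 0, 0.03, 0], [0, 0, 0, 0, 0, 0.03, 0], [0, 0, 0, 0, 0, 0.03, 0]]}}

```text
clock: 10.35
position: [0.617, 0.2612, 0.1411]
ee_rot: [0.505, -0.496, 0.495, -0.504]
ft_force: [-4.4, -3.1, -0.1]
grip_width: 0.298
```

```bash
python3 - <<'E'
from h import *
row((0.6172,0.261,0.141),11)
E
```

```text
row [0.0002 0.0001 0.0002] [ 0.0017 -0.1735  0.0005] | now [0.617  0.2612 0.1411] az 1.06 ydown [-1.6e-03 -7.0e-04 -1.0e+00] F [-4.4 -3.1 -0.1] M [-1.27  1.3   0.41] g 0.298 t 10.35 j [-0.09  0.55 -0.53  1.42  0.28  1.26 -0.63]
```

Mz rose again to 0.41 N m, so the screw is at its stop. I'll back off to the middle of the slot play (about 9°) and then lift.

Request:
{"method": "send_rows", "body": {"motion": [[0, 0, 0, 0, 0, -0.06, 0], [0, 0, 0, 0, 0, -0.12, 0], [0, 0, 0, 0, 0, -0.17, 0], [0, 0, 0, 0, 0, -0.17, 0]]}}

```text
clock: 10.68
position: [0.6174, 0.2616, 0.1411]
ee_rot: [0.545, -0.451, 0.45, -0.545]
ft_force: [-2.7, -2.0, -1.4]
grip_width: 0.296
```

```bash
python3 - <<'E'
from h import *
row((0.6172,0.261,0.141),11)
E
```

```text
row [ 0.0006  0.0001 -0.0004] [ 0.0007 -0.0018 -0.0007] | now [0.6174 0.2616 0.1411] az 10.89 ydown [-8.e-04  6.e-04 -1.e+00] F [-2.7 -2.  -1.4] M [-0.71  0.82  0.03] g 0.296 t 10.68 j [-0.07  0.55 -0.56  1.41  0.3   1.26 -0.47]
```

Mz is back near zero. Lifting clear.

Request:
{"method": "send_rows", "body": {"motion": [[0, 0, -0.01, 0, 0, 0, 0], [0, 0, -0.025, 0, 0, 0, 0], [0, 0, -0.05, 0, 0, 0, 0], [0, 0, -0.08, 0, 0, 0, 0], [0, 0, -0.11, 0, 0, 0, 0], [0, 0, -0.11, 0, 0, 0, 0], [0, 0, -0.11, 0, 0, 0, 0]]}}

```text
clock: 11.27
position: [0.6188, 0.2628, 0.2546]
ee_rot: [-0.542, 0.451, -0.452, 0.546]
ft_force: [0.1, -0.3, -1.6]
grip_width: 0.297
```

```bash
python3 - <<'E'
from h import *
row((0.56,0.13,0.25),60)
o,c=snap("wrist","wrist8.png"); im=c["pixels"][:,:,::-1]
a=cv2.resize(im[120:200,270:370],None,fx=6,fy=6,interpolation=cv2.INTER_CUBIC)
cv2.imwrite("pics/crop8.png",a)
E
```

```text
row [ 0.1197  0.0038 -0.0823] [-6.400e-03 -8.617e-01  1.000e-04] | now [0.6188 0.2628 0.2546] az 10.63 ydown [ 0.0051  0.0036 -1.    ] F [ 0.1 -0.3 -1.6] M [ 0.06  0.04 -0.05] g 0.297 t 11.27 j [-0.08  0.48 -0.58  1.27  0.26  1.46 -0.44]
```

View pics/crop8.png

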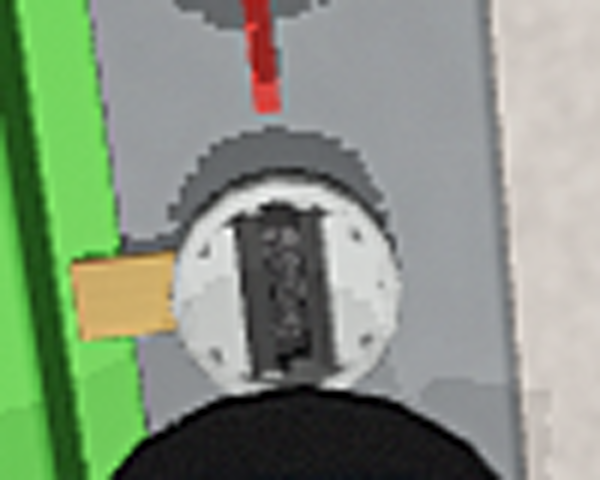

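The slot (crop (285,295)) lines up with the red mark (262,60), and the brass tab has swung against the rack. Now back over the stand.

```bash
python3 - <<'E'
from h import *
row((0.624,0.008,0.25),60)
E
```

```text
row [ 0.2509  0.002  -0.0411] [-3.000e-03 -8.617e-01 -4.000e-04] | now [0.6181 0.2622 0.2525] az 10.63 ydown [ 0.0022  0.002  -1.    ] F [ 0.3  0.  -2.2] M [ 0.01 -0.03 -0.  ] g 0.292 t 11.32 j [-0.08  0.49 -0.58  1.27  0.26  1.46 -0.44]
```

Request:
{"method": "send_rows", "body": {"motion": [[0, 0.251, 0.002, -0.041, -0.003, -0.862, 0], [0, 0.251, 0.002, -0.041, -0.003, -0.862, 0], [0, 0.251, 0.002, -0.041, -0.003, -0.862, 0], [0, 0.251, 0.002, -0.041, -0.003, -0.862, 0], [0, 0.251, 0.002, -0.041, -0.003, -0.862, 0], [0, 0.251, 0.002, -0.041, -0.003, -0.862, 0], [0, 0.251, 0.002, -0.041, -0.003, -0.862, 0], [0, 0.251, 0.002, -0.041, -0.003, -0.862, 0], [0, 0.251, 0.002, -0.041, -0.003, -0.862, 0], [0, 0.251, 0.002, -0.041, -0.003, -0.862, 0]]}}

```text
clock: 12.15
position: [0.6235, 0.0085, 0.2485]
ee_rot: [0.683, -0.184, 0.182, -0.683]
ft_force: [-0.0, -0.2, -1.3]
grip_width: 0.297
```

```bash
python3 - <<'E'
from h import *
row((0.624,0.008,0.22),60)
o,c=snap("side","side9.png"); im=c["pixels"][:,:,::-1]
a=cv2.resize(im[120:250,260:390],None,fx=4,fy=4,interpolation=cv2.INTER_CUBIC)
cv2.imwrite("pics/crop9.png",a)
# blade end in side view: steel pixels near expected blade position; project blade expected
exp=np.array(o["position"])-[0.001,-0.0005,0.105]
V=np.array(c["view"]); 
for n,p in [("blade",exp),("hole",np.array([.623,.0083,.085]))]:
    q,_=cv2.projectPoints(p.reshape(1,3),cv2.Rodrigues(V[:3,:3])[0],V[:3,3],K(c),np.array(c["dist_coeffs"]))
    print(n,q.ravel(),(q.ravel()-[260,120])*4)
E
```

```text
row [ 0.0007  0.0285 -0.0002] [ 0.0018 -0.0004 -0.0028] | now [0.6235 0.0085 0.2485] az 59.98 ydown [-3.3e-03 -1.0e-04 -1.0e+00] F [-0.  -0.2 -1.3] M [ 0.   -0.04  0.  ] g 0.297 t 12.15 j [ 0.4   0.4  -0.65  1.41  0.24  1.42  0.8 ]
blade [321.43528475 182.2213035 ] [245.741139   248.88521399]
hole [320.95928472 202.32922853] [243.83713889 329.3169141 ]
```

View pics/crop9.png

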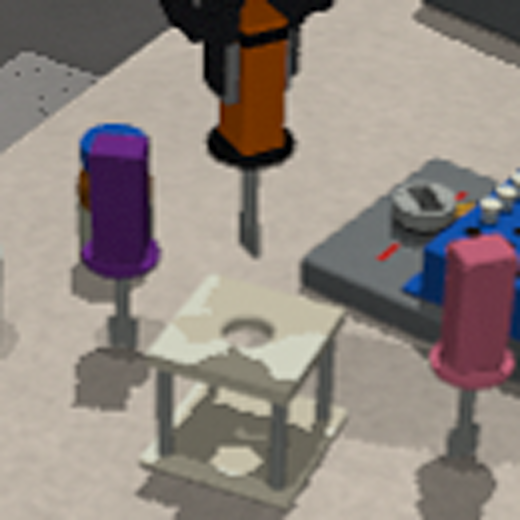

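The blade end (250,250) sits right over the hole (247,331) in the crop, matching the projection to within 1 px. Descending.

Request:
{"method": "send_rows", "body": {"motion": [[0, 0.0005, 0.025, 0, 0.002, 0, -0.003], [0, 0.0005, 0.04, 0, 0.002, 0, -0.003], [0, 0.0005, 0.055, 0, 0.002, 0, -0.003], [0, 0.0005, 0.07, 0, 0.002, 0, -0.003], [0, 0.0005, 0.085, 0, 0.002, 0, -0.003], [0, 0.0005, 0.1, 0, 0.002, 0, -0.003], [0, 0.0005, 0.11, 0, 0.002, 0, -0.003], [0, 0.0005, 0.118, 0, 0.002, 0, -0.003], [0, 0.0005, 0.118, 0, 0.002, 0, -0.003]]}}

```text
clock: 12.95
position: [0.6232, 0.0077, 0.1295]
ee_rot: [0.683, -0.183, 0.182, -0.683]
ft_force: [1.0, 0.6, -1.1]
grip_width: 0.295
```

```bash
python3 - <<'E'
from h import *
row((0.624,0.008,0.1198),60)
E
```

```text
row [0.0005 0.0097 0.0007] [ 0.0011  0.0014 -0.0007] | now [0.6232 0.0077 0.1295] az 60.08 ydown [-1.1e-03 -6.0e-04 -1.0e+00] F [ 1.   0.6 -1.1] M [0.02 0.01 0.01] g 0.295 t 12.95 j [ 0.4   0.48 -0.63  1.56  0.3   1.2   0.76]
```

Request:
{"method": "send_rows", "body": {"motion": [[0, 0, 0.004, 0, 0, 0, 0], [0, 0, 0.007, 0, 0, 0, 0], [0, 0, 0.009, 0, 0, 0, 0], [0, 0, 0.0095, 0, 0, 0, 0], [0, 0, 0.0095, 0, 0, 0, 0]]}}

```text
clock: 13.37
position: [0.6241, 0.0068, 0.1218]
ee_rot: [0.683, -0.182, 0.183, -0.683]
ft_force: [0.8, -1.2, -0.7]
grip_width: 0.294
```

```bash
python3 - <<'E'
from h import *
row((0.624,0.008,0.1198),60)
o,c=snap("side","side10.png"); im=c["pixels"][:,:,::-1]
cv2.imwrite("pics/crop10.png",cv2.resize(im[120:250,260:390],None,fx=4,fy=4,interpolation=cv2.INTER_CUBIC))
E
```

```text
row [-0.0007  0.002   0.001 ] [0.0001 0.0007 0.0017] | now [0.6241 0.0068 0.1218] az 60.04 ydown [ 1.4e-03 -9.0e-04 -1.0e+00] F [ 0.8 -1.2 -0.7] M [0.02 0.03 0.01] g 0.294 t 13.37 j [ 0.4   0.48 -0.63  1.57  0.3   1.19  0.76]
```

View pics/crop10.png

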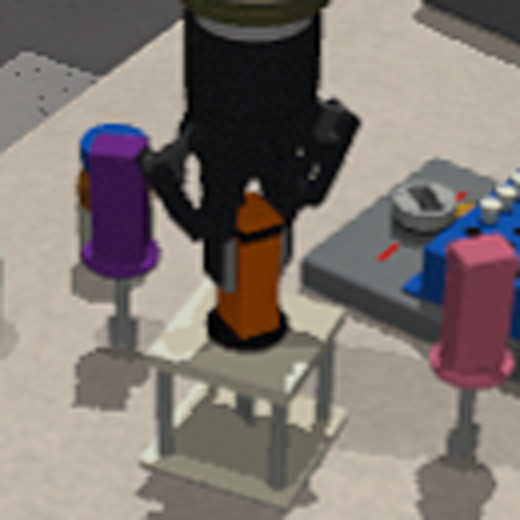

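The driver is in the hole with the flange a millimetre or two above the plate. I'll lower until it bears.

Request:
{"method": "send_rows", "body": {"motion": [[0, 0, 0.001, 0, 0, 0, 0], [0, 0, 0.0022, 0, 0, 0, 0], [0, 0, 0.0022, 0, 0, 0, 0], [0, 0, 0.0022, 0, 0, 0, 0]]}}

```text
clock: 13.75
position: [0.6243, 0.0069, 0.1198]
ee_rot: [0.683, -0.182, 0.183, -0.683]
ft_force: [-1.5, 0.0, 1.4]
grip_width: 0.296
```

Request:
{"method": "send_rows", "body": {"motion": [[40, 0, 0, 0, 0, 0, 0], [55, 0, 0, 0, 0, 0, 0], [70, 0, 0, 0, 0, 0, 0], [70, 0, 0, 0, 0, 0, 0], [70, 0, 0, 0, 0, 0, 0], [70, 0, 0, 0, 0, 0, 0]]}}

```text
clock: 14.25
position: [0.624, 0.0069, 0.1194]
ee_rot: [0.683, -0.182, 0.183, -0.683]
ft_force: [0.1, 0.9, -0.2]
grip_width: 0.699
```

Request:
{"method": "send_rows", "body": {"motion": [[70, 0, -0.015, 0, 0, 0, 0], [70, 0, -0.035, 0, 0, 0, 0], [70, 0, -0.065, 0, 0, 0, 0], [70, 0, -0.1, 0, 0, 0, 0], [70, 0, -0.13, 0, 0, 0, 0], [70, 0, -0.17, 0, 0, 0, 0], [70, 0, -0.17, 0, 0, 0, 0], [70, 0, -0.17, 0, 0, 0, 0], [70, 0, -0.17, 0, 0, 0, 0]]}}

```text
clock: 15.0
position: [0.6237, 0.007, 0.2891]
ee_rot: [0.683, -0.182, 0.183, -0.683]
ft_force: [-0.2, -0.3, -0.8]
grip_width: 0.699
```

```bash
python3 - <<'E'
from h import *
row((0.45,-0.25,0.32),0)
snap("wrist","wrist11.png");snap("side","side11.png");snap("top","top11.png")
E
```

```text
row [-0.0222 -0.0308 -0.3094] [-4.000e-04  1.048e+00  1.500e-03] | now [0.6237 0.007  0.2891] az 60.05 ydown [ 0.001 -0.001 -1.   ] F [-0.2 -0.3 -0.8] M [-0.01 -0.02 -0.02] g 0.699 t 15.0 j [ 0.4   0.38 -0.66  1.35  0.23  1.49  0.81]
```

View pics/side11.png

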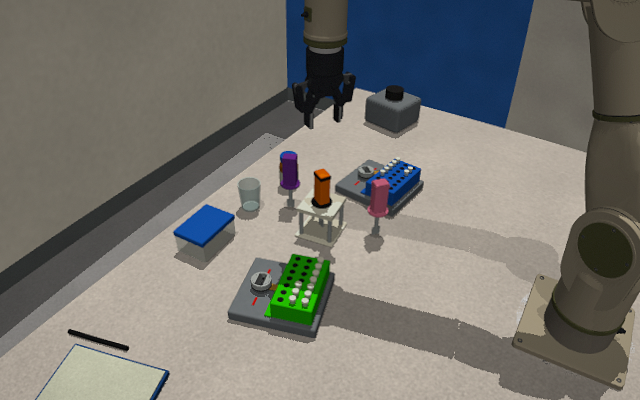

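View pics/wrist11.png

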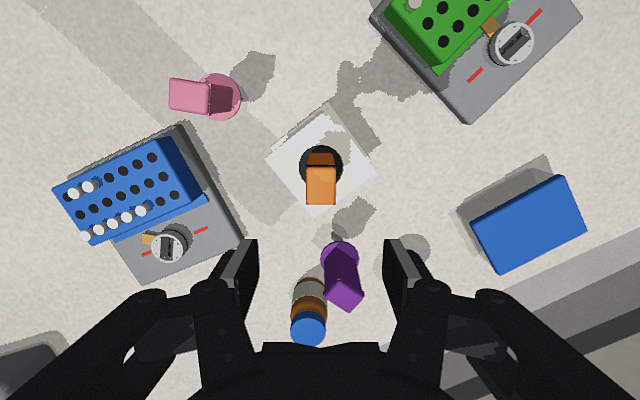

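The driver is hanging in the stand at (321,185) in the wrist view, and the beaker is still standing in its place. Now a numeric check of the slot against the marks, and of the blue screw and beaker against the start.

```bash
python3 - <<'E'
from h import *
def slot(name,ctr,obs_px=None):
    o,c=load(name); im=c["pixels"][:,:,::-1]; g=cv2.cvtColor(im,cv2.COLOR_BGR2GRAY)
    V,U=np.mgrid[0:400,0:640]
    W=onplane(c,np.c_[U.ravel(),V.ravel()],0.048,o).reshape(400,640,3)
    d=np.hypot(W[:,:,0]-ctr[0],W[:,:,1]-ctr[1])
    for th in (100,125):
        m=(d<0.0175)&(g<th); w=W[m][:,:2]
        s,e=np.linalg.eigh(np.cov(w.T)); print(name,th,len(w),(np.degrees(np.arctan2(e[1,1],e[0,1]))%180).round(1),np.sqrt(s).round(4))
for n in("wrist1.png","wrist8.png","wrist11.png","top0.png","top11.png"): print("green");slot(n,(.617,.2613))
for n in("wrist1.png","wrist11.png","top0.png","top11.png"): print("blue");slot(n,(.6243,-.2295))
print("marks yaw",np.degrees(np.arctan2(.30285-.22124,.60437-.62939)))
o,c=load("wrist11.png"); im=c["pixels"][:,:,::-1]
a=cv2.resize(im[5:90,460:560],(500,425),interpolation=cv2.INTER_CUBIC)
o,c=load("side11.png");d=load("side0.png")[1]["pixels"].astype(int)
print("beaker diff",np.abs(c["pixels"].astype(int)-d)[175:212,236:263].mean())
b=cv2.resize(c["pixels"][:,:,::-1][160:245,280:340],(300,425),interpolation=cv2.INTER_CUBIC)
cv2.imwrite("pics/crop11.png",np.hstack([a,b]))
E
```

```text
green
wrist1.png 100 200 170.5 [0.0048 0.0092]
wrist1.png 125 259 170.7 [0.0047 0.0093]
green
wrist8.png 100 387 107.6 [0.0046 0.0095]
wrist8.png 125 417 107.5 [0.0048 0.0096]
green
wrist11.png 100 452 105.8 [0.0047 0.0094]
wrist11.png 125 483 107.1 [0.0047 0.0097]
green
top0.png 100 135 170.2 [0.0047 0.0099]
top0.png 125 157 170.1 [0.0055 0.0098]
green
top11.png 100 13 18.1 [0.001  0.0044]
top11.png 125 39 19.3 [0.0021 0.0065]
blue
wrist1.png 100 430 138.5 [0.0048 0.0095]
wrist1.png 125 438 139.6 [0.0049 0.0095]
blue
wrist11.png 100 262 138.7 [0.0046 0.0095]
wrist11.png 125 273 139.2 [0.0047 0.0096]
blue
top0.png 100 141 138.7 [0.0046 0.0097]
top0.png 125 152 138.7 [0.005  0.0097]
blue
top11.png 100 0 nan [nan nan]
top11.png 125 0 nan [nan nan]
marks yaw 107.04449605413706
beaker diff 6.221554888221555
  avg = a.mean(axis, **keepdims_kw)
  ret = um.true_divide(
<stdin>:9: RuntimeWarning: Degrees of freedom <= 0 for slice
  c *= np.true_divide(1, fact)
  c *= np.true_divide(1, fact)
```

View pics/crop11.png

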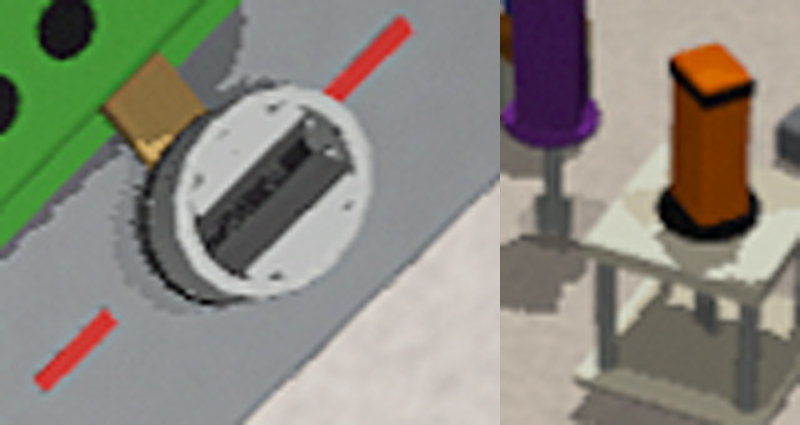

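The slot reads 107.3° and the marks 107.0°. The blue slot is unchanged at 139°, and the driver hangs with its flange on the plate. Handing in.

```bash
python3 -c "
from workcell import *
print(hand_in())"
```

```text
the job is handed in; nothing more can be done
None
```

The green rack's screw is turned to its stop, the driver is back in its stand, and the job was handed in at about 15 s of the 50 s allowed. I took the orange driver from the white stand, seated it in the slot of the green rack's screw and turned it clockwise until the torque rose from 0.05 to 0.41 N m. I then backed off within the play, lifted out, hung the driver in the stand and released it.

**Last checks**
- **Green screw:** the slot reads about 107° against 107.0° for the red marks, with single readings from 105.8° to 107.6°.
- **Blue screw:** its slot is unchanged at about 139°.
- **Driver:** it hangs upright with its flange on the plate, and the gripper is well clear of it.
- **Beaker:** it looks to be standing where it was. I judged this by eye in the side and wrist views; the pixel difference in the side view was small.
- **Failed check:** the top-camera reading of the slot was unusable at the end, probably because the arm blocked that view. The final slot angles come from the wrist camera only.

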